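# Stir a batch of soap offcuts and take the pail off the stand

### The job

Put every pink soap block from the board into the white pail on the hand stirrer, leaving the green one out, then wind the hand wheel clockwise through its full turn to its stop. After that loosen the red clamp knob, which has a left-hand thread (turn it clockwise), until the yellow jaw is well clear of the rim. Then lift the pail off by its arched handle and set it down upright, with the blocks in it, wholly on the round cork mat; do not push the other things on the table about.

Things in the scene. Friction and masses are not known exactly. Their poses are not given: they have to be found in the camera images.
- pail_center (a point): Point on the axis of the white plastic pail, 48 mm above its underside (half-way up); z up. Pail round, 120 mm across at the foot, 144 mm over the rim, 95 mm tall to the rim, wall 4 mm, floor 5 mm thick, mouth 122 mm across inside; 0.28 to 0.46 kg empty. An arched handle spans the mouth along the pail's y axis. At the start it stands on the stirrer's seat, 30 mm above the table.
- pail_handle (a point): Centre of the straight top bar of the pail's stiff arched handle, on the pail's axis, 92 mm above the pail's centre point. Bar 14 mm wide (this point's x), 90 mm long (y), 14 mm high; its top is 51 mm above the rim, its underside 37 mm.
- pink1_center (a point): Centre of a pink soap block, 38 (x) by 26 (y) by 26 (z) mm, about 30 g, lying on the soap board among the others. Three to five of the five pink blocks are there in a run; the others are absent.
- pink2_center (a point): Centre of a pink soap block, 38 (x) by 26 (y) by 26 (z) mm, about 30 g, lying on the soap board among the others. Three to five of the five pink blocks are there in a run; the others are absent.
- pink3_center (a point): Centre of a pink soap block, 38 (x) by 26 (y) by 26 (z) mm, about 30 g, lying on the soap board among the others. Three to five of the five pink blocks are there in a run; the others are absent.
- pink4_center (a point): Centre of a pink soap block, 38 (x) by 26 (y) by 26 (z) mm, about 30 g, lying on the soap board among the others. Three to five of the five pink blocks are there in a run; the others are absent.
- pink5_center (a point): Centre of a pink soap block, 38 (x) by 26 (y) by 26 (z) mm, about 30 g, lying on the soap board among the others. Three to five of the five pink blocks are there in a run; the others are absent.
- green_center (a point): Centre of the green soap block, same size as the pink ones and lying among them on the soap board; it does not go into the pail.
- board_center (a point): Centre of the top of the fixed wooden soap board, 250 (x) by 180 (y) mm, 6 mm thick, flat, without rim; to the left or the right of the stirrer.
- mat_top (a point): Centre of the top face of the round cork mat where the pail is to stand: 180 mm across, 6 mm thick, fixed to the table; to the left or the right of the stirrer, on the side away from the soap board.
- wheel (a joint): Angle of the stirrer's hand wheel in rad, growing as it is turned clockwise seen from above; somewhere from 0 to 0.55 at the start, stop at 7.1 (so a full turn, or up to 0.8 rad more, brings it to the stop). It stays where it is left; turning takes about 3 N at the crank.
- wheel_hub (a point): Point on the vertical axis of the hand wheel, on the wheel's top face (130 mm above the table). The wheel is an aluminium disc 136 mm across on a cream gear box, beside the pail's seat on the same steel base plate. The crank runs round this point on a circle of radius 55 mm.
- crank_center (a point): Point on the axis of the crank handle that stands up from the hand wheel, 16 mm below its top: an upright black cylinder 22 mm in diameter and 36 mm high that spins freely on its pin, so a gripper may hold it round the turn without turning itself. Its base is 2 mm above the wheel's face.
- knob (a joint): Angle of the red clamp knob in rad, growing as it turns CLOCKWISE seen from above, which LOOSENS it (left-hand thread); 0 to 0.4 at the start, stop at 3.4. It stays where it is left; takes about 0.06 N m. Each rad draws the yellow jaw 7.5 mm back from the pail's rim; the clamp is loose, jaw well clear of the rim, beyond 2.4 rad.
- knob_grip (a point): Point on the vertical axis of the red clamp knob, 11 mm below the top of its grip bar (46 mm along this point's x, 14 mm wide along y, 28 mm high; point and bar turn with the knob). Bar top 173 mm above the table, on a grey 44 mm square pillar on the robot's side of the pail, 115 mm from the pail's axis.
- jaw_tip (a point): Middle of the front end of the yellow clamp jaw, a bar 24 mm wide and 10 mm high that slides level, out of the pillar; at the start it reaches up to 10 mm over the pail's rim, 2 mm above it (top of jaw 137 mm above the table).
- tube1: Bystander: upright grey pipe mould, 58 mm across, 120 mm high; origin at its foot.
- tube2: Bystander: upright grey pipe mould, 58 mm across, 120 mm high; origin at its foot.
- tube3: Bystander: upright grey pipe mould, 58 mm across, 100 mm high; origin at its foot.
- oil: Bystander: fragrance-oil bottle, 48 mm across, 130 mm high; origin at its foot.
- cup: Bystander: white cup, 70 mm across, 70 mm high; origin at its foot.
- spatula: Bystander: green spatula 200 mm long lying along its x axis between the robot and the stirrer; origin below its middle.
Not all that is in view belongs to the job. Leave any turquoise look-alike of the part that bears pink5_center alone. What is shaped like the part that bears pink3_center but purple is not meant.

How it is judged:
By the outcome, as a careful person would: the job done as asked, in the order asked, and still so for the second after the job is handed in, with the robot touching nothing.
Of pink1, pink2, pink3, pink4, pink5 only 3 to 5 are there at a start; the rules pass over those that are not, and their reading is None.
At some moment in a run one of pink1, pink2, pink3, pink4, pink5 may be knocked a few centimetres aside while the robot is not near it.
It also fails if it takes over 210 s, if anything falls off the work surface, if the arm or the gripper's body presses on something with over 40 N, if the wrist force passes 120 N, or if a joint passes its speed limit or range.

### The arm

A 7-joint arm with a two-finger parallel gripper is mounted at the origin on the work surface. World frame = base frame: x ahead of the robot, y to its left, z up, the work surface at z = 0. Lengths are in m, angles in rad, forces in N, time in s.
With the tool pointing down it reaches from about 0.4 to 0.85 m from the base axis. Payload 6.9 kg.
Tool frame: the origin (TCP) lies midway between the tips of the shut fingers; the grasp point (between the pads) lies behind it (ctrl.pinch_z is the z of the grasp point in the tool frame, in m); z points along the fingers, y is the line along which they close (so a half turn about z gives the same grasp; the last joint's range is limited). The gripper opens to 85 mm and grips with 20 to 120 N. Pads are 22 mm wide; open, the fingers measure 114 mm over their backs; the gripper's body (76 mm by 85 mm) begins 54 mm behind the grasp point. The pads swing forward as they close: fully open they stand 13 mm farther back than shut.
Start: joints at [1.421, 0.507, -0.238, 1.5, 0.126, 1.149, -0.155], TCP at [0.158, -0.605, 0.231] pointing down, gripper open.
Joint ranges: [-3.08, 3.08], [-0.24, 2.05], [-1.43, 1.35], [0, 2.5], [-1.52, 4.66], [0.17, 1.96], [-2.89, 2.89]. Speed limits (rad/s): [2.39, 2.39, 3.14, 3.14, 3.14, 3.14, 3.14].

### API

Orientations are given as a unit quaternion [w, x, y, z].
In Python, from station import ctrl, get_state, vision, ticket, models gives the robot as it stands. Calls block until the motion is done:
- ctrl.movep(position, orientation): joint-space move of the TCP to a pose.
- ctrl.movel(position, frame=None, max_speed=0.15): straight line of the TCP; frame=None keeps the orientation; max_speed is the mean speed in m/s.
- ctrl.set_joints(angles): joint-space move.
- ctrl.ungrasp() and ctrl.close_gripper(force=None): open the fingers fully, or close them until they stop; force is the grip in N (None keeps the last).
- ctrl.pause(seconds).
- ctrl.ik(position, orientation): joint angles nearest the present ones, or None.
- get_state(): the state.
- vision.grab_frame(name): name is "scene" or "side" or "wrist"; returns (picture, depth): 420x560x3 uint8, blue, green, red; 420x560 float32, m along the optical axis (not along the pixel's ray), 0 where there is no reading.
- vision.camera_info(name): a dict with "mtx" (3x3 intrinsics, pixels), "R" (3x3) and "t" (3): a world point X has camera coordinates R X + t; the wrist camera has in their place "hand_eye" (4x4, takes a point from camera to tool coordinates, whose origin is the TCP and whose axes are the flange's). Camera axes: x right, y down, z forward; pixel columns grow to the right and rows downward; lengths in m; the calibration is good to about 2 mm. A picture is of the moment at which its call begins: read the wrist's pose just before it. camera_info takes no time and is no camera call.
A pose or a line that the arm cannot do raises ctrl.Unreachable and nothing moves.
- ticket.close_job(): hands the job in; it is judged then, once.
Trained networks look in the newest picture that a camera, given by its name, has taken for a name from the list of things; names that differ only in an ending like _2 or _b are one class to them, and where a whole thing is asked for, a point or a joint stands for the part that bears it (a point fixed in the world has none). Each returns a list of dicts, best first, with "p" (0 to 1); they miss things now and then, are a little off and sometimes report something else, mostly with a low value. They report only what shows in the picture. A call takes as long as a camera call. They do not tell look-alikes from the thing itself.
- models.recognise(camera, target): "point" ([column, row] in pixels, amid what is visible of it).
- models.masks_of(camera, target): "mask" (420x560 bool, what is visible of it) and "point" ([column, row] in pixels, amid what is visible of it).
The state is a dict: "time": time; "qpos": joint angles; "qd": joint speeds; "tau": joint torques, N m; "tcp_pos": TCP position; "eef_rot": TCP orientation; "contact_force": force on the tool from outside, world axes, zero at the start; "wrist_torque": the same for the moment, N m; "width": finger opening in m; "gripper_force": force on a finger pad.
Only numpy, scipy, OpenCV 4.12 (cv2) and the standard library are available. Lean on these libraries where they do the work, as an engineer would, in place of code of your own. Each camera call takes 0.05 s, during which the arm holds its last target. There are 200 camera calls.

## Working session

There is one attempt and no reset: what is moved stays moved. The work goes in short steps, each a Python script; the robot and the scene stay as the last script left them, time stands still between calls to the robot, and variables do not carry over. Pictures are saved under pics/ and viewed, at most 14 in all, crops included, and the job is handed in when it is done.

```bash
ls && mkdir -p pics && python3 - <<'E'
from station import ctrl, get_state, vision, models
import cv2, numpy as np
s=get_state(); print(s['time'],s['tcp_pos'],s['eef_rot'],s['width'],ctrl.pinch_z)
for n in ['scene','side']:
    p,d=vision.grab_frame(n); cv2.imwrite(f'pics/{n}0.png',p); np.save(f'pics/{n}0.npy',d)
    c=vision.camera_info(n); print(n,c['mtx'].tolist() if hasattr(c['mtx'],'tolist') else c['mtx'],(-np.array(c['R']).T@np.array(c['t'])).round(3),np.array(c['R'])[2].round(2))
print(vision.camera_info('wrist'))
E
```

```text
pics
0.0 [ 0.1579325  -0.60417146  0.23041542] [-9.01312623e-04  9.91829863e-01  1.27564446e-01 -1.50289553e-04] 0.08557841841436731 -0.0187
scene [[440.3561970476343, 0.0, 275.4263270056605], [0.0, 440.3561970476343, 205.16887132981583], [0.0, 0.0, 1.0]] [ 1.377 -0.636  0.843] [-0.65  0.53 -0.55]
side [[454.59899937172366, 0.0, 278.3274020166377], [0.0, 454.59899937172366, 207.32141071430237], [0.0, 0.0, 1.0]] [0.279 1.116 0.738] [ 0.2  -0.86 -0.48]
{'mtx': array([[322.81082705,   0.        , 273.87579268],
       [  0.        , 322.81082705, 211.60042397],
       [  0.        ,   0.        ,   1.        ]]), 'hand_eye': array([[-2.31267498e-04, -9.51271473e-01, -3.08354554e-01,
         7.82745644e-02],
       [ 9.99999951e-01, -1.54990518e-04, -2.71860517e-04,
        -1.64369076e-03],
       [ 2.10821123e-04, -3.08354602e-01,  9.51271462e-01,
        -1.44175743e-01],
       [ 0.00000000e+00,  0.00000000e+00,  0.00000000e+00,
         1.00000000e+00]])}
```

View pics/scene0.png

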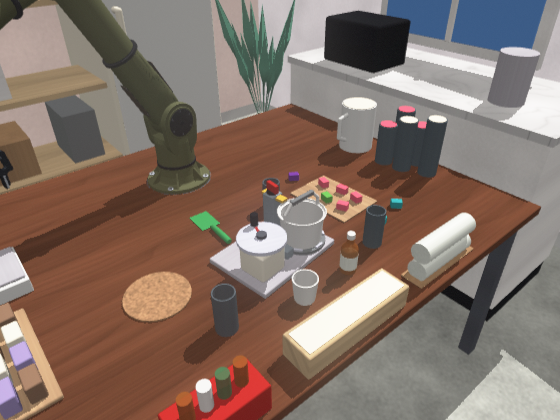

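View pics/side0.png

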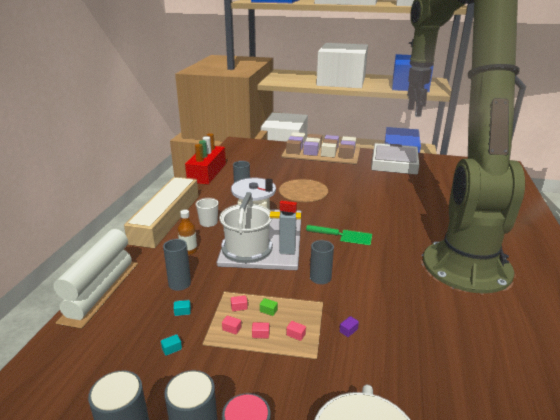

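The scene picture shows the mat (157,296), the wheel (262,240), the pail (303,222) and the board (335,195). The side picture shows four pink blocks on the board, at (239,303), (231,325), (261,330) and (296,330), with the green block at (268,307). The look-alikes lie off the board: turquoise at (182,308) and (171,344), purple at (349,326). Next I'll measure positions.

```bash
cat > h.py <<'E'
from station import ctrl, get_state, vision, models, ticket
import cv2, numpy as np
from scipy.spatial.transform import Rotation as Rot
def rot(q): return Rot.from_quat([q[1],q[2],q[3],q[0]])
def quat(yaw):
    """tool pointing down, tool y axis at angle yaw in the world xy plane"""
    y=np.array([np.cos(yaw),np.sin(yaw),0]); z=np.array([0,0,-1.]); x=np.cross(y,z)
    q=Rot.from_matrix(np.c_[x,y,z]).as_quat(); return [q[3],q[0],q[1],q[2]]
def cloud(name):
    s=get_state(); p,d=vision.grab_frame(name); c=vision.camera_info(name); K=np.array(c['mtx'])
    v,u=np.mgrid[:420,:560]; P=np.stack([(u-K[0,2])/K[0,0]*d,(v-K[1,2])/K[1,1]*d,d],-1)
    if name=='wrist':
        H=np.array(c['hand_eye']); P=P@H[:3,:3].T+H[:3,3]; P=P@rot(s['eef_rot']).as_matrix().T+s['tcp_pos']
    else: P=(P-np.array(c['t']))@np.array(c['R'])
    P[d==0]=np.nan
    return p,P
def hsv(p): return cv2.cvtColor(p,cv2.COLOR_BGR2HSV)
def blobs(p,P,lo,hi,minpix=15,zr=(-.01,.3)):
    m=cv2.inRange(hsv(p),lo,hi); n,l,st,c=cv2.connectedComponentsWithStats(m); out=[]
    for i in range(1,n):
        if st[i,4]<minpix: continue
        Q=P[l==i]; Q=Q[np.isfinite(Q).all(1)]
        if len(Q)<10: continue
        if not zr[0]<np.median(Q[:,2])<zr[1]: continue
        out.append((c[i].round(),st[i,4],Q))
    return out
PINK=((165,120,120),(179,255,255))
def topdown(clouds,x0,x1,y0,y1,res=.001,zmax=.3):
    """picture with x up, y left; highest point wins"""
    h=int((x1-x0)/res); w=int((y1-y0)/res); img=np.zeros((h,w,3),np.uint8); Z=np.full((h,w),-1.)
    for p,P in clouds:
        Q=P.reshape(-1,3); C=p.reshape(-1,3); ok=np.isfinite(Q).all(1); Q=Q[ok];C=C[ok]
        ok=(Q[:,2]<zmax)&(Q[:,0]>x0)&(Q[:,0]<x1)&(Q[:,1]>y0)&(Q[:,1]<y1); Q=Q[ok];C=C[ok]
        r=((x1-Q[:,0])/res).astype(int).clip(0,h-1); k=((y1-Q[:,1])/res).astype(int).clip(0,w-1)
        o=np.argsort(Q[:,2]); r,k,C,z=r[o],k[o],C[o],Q[o,2]; up=z>Z[r,k]
        img[r[up],k[up]]=C[up]; Z[r[up],k[up]]=z[up]
    return img
E
python3 - <<'E'
from h import *
cs={n:cloud(n) for n in ['scene','side']}
for n,(p,P) in cs.items():
    print(n)
    for c,a,Q in blobs(p,P,*PINK): print('pink',c,a,Q.mean(0).round(3),Q.min(0).round(3),Q.max(0).round(3))
    for t in ['pail_center','pail_handle','board_center','mat_top','wheel','crank_center','knob','jaw_tip','tube1','oil','cup','spatula','pink1_center','green_center']:
        for r in models.masks_of(n,t)[:7]:
            if r['p']<.3: continue
            Q=P[r['mask']]; Q=Q[np.isfinite(Q).all(1)]
            if len(Q): print(t,round(r['p'],2),np.round(r['point']),len(Q),np.median(Q,0).round(3),np.percentile(Q,2,0).round(3),np.percentile(Q,98,0).round(3))
img=topdown(cs.values(),.2,.9,-.45,.45,.002,.35)
img=cv2.resize(cv2.dilate(img,np.ones((2,2))),None,fx=1.7,fy=1.7); cv2.imwrite('pics/top0.png',img); print(img.shape)
E
```

```text
scene
pink [406. 109.] 72 [0.434 0.792 0.204] [0.403 0.761 0.201] [0.462 0.828 0.207]
pink [388. 124.] 80 [0.423 0.704 0.164] [0.392 0.67  0.159] [0.453 0.739 0.167]
pink [422. 125.] 49 [0.513 0.79  0.165] [0.486 0.727 0.161] [0.535 0.823 0.195]
pink [323. 182.] 73 [0.416 0.369 0.027] [0.392 0.355 0.012] [0.434 0.385 0.037]
pink [342. 189.] 92 [0.49  0.389 0.026] [0.442 0.371 0.001] [0.508 0.448 0.037]
pink [356. 197.] 93 [0.56  0.384 0.027] [0.536 0.374 0.011] [0.577 0.4   0.036]
pink [342. 205.] 95 [0.565 0.311 0.027] [0.545 0.297 0.011] [0.583 0.332 0.037]
pail_center 0.61 [304. 221.] 2097 [0.615 0.084 0.093] [0.541 0.016 0.032] [0.673 0.152 0.178]
pail_center 0.46 [208. 224.] 502 [ 0.339 -0.079  0.004] [ 0.27  -0.103 -0.001] [ 0.463 -0.039  0.021]
pail_handle 0.8 [299. 220.] 1998 [0.615 0.083 0.094] [0.547 0.017 0.038] [0.673 0.148 0.178]
board_center 0.96 [336. 201.] 1153 [0.515 0.348 0.007] [0.368 0.264 0.003] [0.609 0.434 0.011]
mat_top 0.76 [155. 295.] 2675 [ 0.532 -0.355  0.006] [ 0.445 -0.432  0.002] [ 0.608 -0.272  0.01 ]
wheel 0.71 [260. 238.] 1516 [ 0.64  -0.087  0.131] 
[... 2740 characters left out ...]
.359 0.117 0.003] [0.414 0.174 0.099]
tube1 0.68 [240. 171.] 280 [ 0.727 -0.251  0.102] [ 0.702 -0.3    0.07 ] [ 0.753 -0.24   0.12 ]
tube1 0.58 [176. 265.] 1137 [0.731 0.275 0.076] [0.711 0.228 0.003] [0.764 0.285 0.119]
oil 0.59 [188. 233.] 486 [0.767 0.12  0.073] [0.753 0.101 0.009] [0.793 0.132 0.129]
cup 0.61 [206. 214.] 528 [ 0.775 -0.04   0.047] [ 0.747 -0.093  0.001] [ 0.809 -0.026  0.07 ]
cup 0.51 [240. 172.] 305 [ 0.729 -0.252  0.101] [ 0.702 -0.3    0.064] [ 0.757 -0.241  0.12 ]
spatula 0.97 [347. 234.] 618 [ 0.341 -0.075  0.003] [ 0.269 -0.116 -0.002] [ 0.46  -0.043  0.02 ]
green_center 0.75 [267. 307.] 220 [0.486 0.319 0.027] [0.468 0.303 0.007] [0.505 0.327 0.033]
(593, 765, 3)
```

View pics/top0.png

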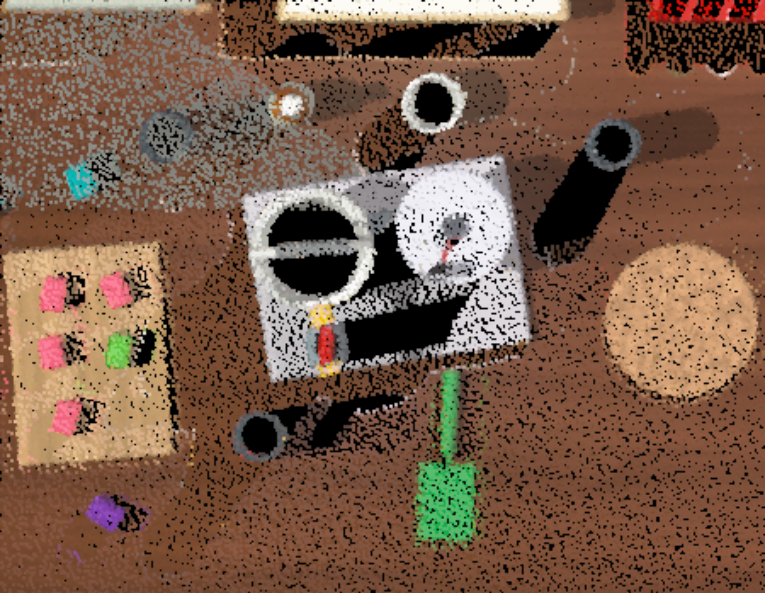

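The merged top-down map (x up, y left) shows four pink blocks and the green one on the board. The pail's handle bar runs along y, and the knob is on the robot side at about (0.493, 0.068). The wheel is at about (0.637, -0.085) with its crank on the robot side, and the mat is at about (0.527, -0.352).

What could be mistaken, by side pixel:
- **Pink blocks:** the turquoise blocks (182,308) and (171,344), the purple block (349,326), the green block (268,307), and the background pot lids (246,408). I choose only the pink blocks on the board.

Next I'll take a wrist close-up to check that choice.

```bash
cat >> h.py <<'E'
def obb(Q):
    """top-face rectangle of a block: centre, long-axis yaw, sizes"""
    T=Q[Q[:,2]>np.percentile(Q[:,2],90)-.005]; (c,(w,h),a)=cv2.minAreaRect((T[:,:2]*1000).astype(np.float32))
    a=np.radians(a)
    if h>w: w,h,a=h,w,a+np.pi/2
    return np.array(c)/1000,(a+np.pi/2)%np.pi-np.pi/2,w,h,np.median(T[:,2])
E
python3 - <<'E'
from h import *
s=get_state(); ctrl.movel([*s['tcp_pos'][:2],.36])
def look(x,y,z,yaw,n):
    ctrl.movep([x,y,z],quat(yaw)); ctrl.pause(.2)
    p,P=cloud('wrist'); cv2.imwrite(f'pics/{n}.png',p); np.savez(f'pics/{n}.npz',p=p,P=P); return p,P
p,P=look(.60,-.02,.33,np.pi/2,'w_st'); print(get_state()['time'],get_state()['qpos'])
for t in ['crank_center','knob','pail_handle','wheel','jaw_tip']:
    for r in models.masks_of('wrist',t)[:3]:
        Q=P[r['mask']]; Q=Q[np.isfinite(Q).all(1)]
        print(t,round(r['p'],2),np.round(r['point']),len(Q),np.median(Q,0).round(3),np.percentile(Q,2,0).round(3),np.percentile(Q,98,0).round(3))
p,P=look(.50,.34,.25,np.pi/2,'w_bd'); print(get_state()['time'],get_state()['qpos'])
for nm,col in [('pink',PINK),('green',((40,100,60),(75,255,255)))]:
    for c,a,Q in blobs(p,P,*col,minpix=150): print(nm,c,a,obb(Q))
E
```

```text
5.45 [ 0.59819611  0.57114795 -1.10291207  1.38454652  0.50549685  1.48696559
  1.09188693]
crank_center 0.65 [404.   8.] 761 [0.411 0.135 0.036] [0.396 0.119 0.002] [0.413 0.159 0.079]
crank_center 0.58 [222. 169.] 503 [ 0.576 -0.066  0.169] [ 0.567 -0.077  0.138] [ 0.587 -0.058  0.171]
crank_center 0.23 [366.  72.] 1771 [0.491 0.061 0.172] [0.47  0.049 0.141] [0.513 0.083 0.176]
knob 0.83 [366.  74.] 1715 [0.491 0.061 0.172] [0.47  0.05  0.145] [0.513 0.082 0.176]
pail_handle 0.91 [362. 180.] 13043 [0.604 0.095 0.101] [0.542 0.018 0.035] [0.669 0.147 0.179]
pail_handle 0.18 [512.  92.] 11990 [0.496 0.302 0.008] [0.396 0.255 0.005] [0.603 0.377 0.009]
wheel 0.7 [217. 207.] 11006 [ 0.625 -0.083  0.132] [ 0.568 -0.144  0.13 ] [ 0.69  -0.024  0.169]
jaw_tip 0.82 [361. 107.] 952 [0.521 0.066 0.138] [0.458 0.05  0.133] [0.539 0.082 0.14 ]
jaw_tip 0.39 [507.  83.] 11936 [0.495 0.302 0.008] [0.396 0.255 0.005] [0.603 0.378 0.009]
7.375 [-0.04961445  0.61812117 -1.03952051  1.52066585  0.54282189  1.31565411
  0.42225483]
pink [304.  95.] 409 (array([0.40610217, 0.37350793]), np.float64(-0.26621544151871923), 35.914058685302734, 24.08905601501465, np.float64(0.03329773822195073))
pink [318. 164.] 619 (array([0.48190152, 0.38991275]), np.float64(0.19319083205944643), 36.42521286010742, 24.039392471313477, np.float64(0.03338962968437442))
pink [315. 219.] 625 (array([0.54946045, 0.38815002]), np.float64(-0.18984223988380755), 36.41285705566406, 24.313220977783203, np.float64(0.03335299927328167))
pink [253. 224.] 645 (array([0.55494446, 0.31533426]), np.float64(0.44588716906805503), 36.53208923339844, 24.94576644897461, np.float64(0.033330111495582654))
green [249. 165.] 744 (array([0.48394373, 0.31180576]), np.float64(-0.21199001961528818), 37.024871826171875, 24.78477668762207, np.float64(0.033279466284481))
```

View pics/w_bd.png

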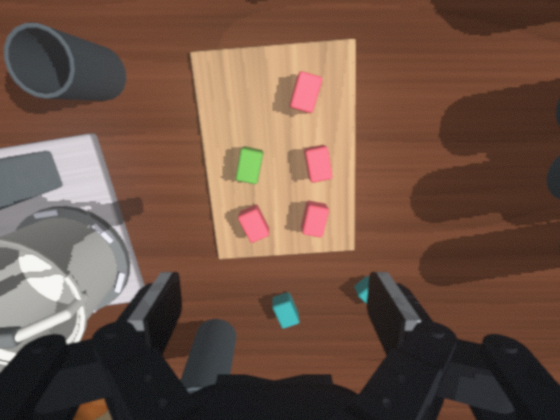

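View pics/w_st.png

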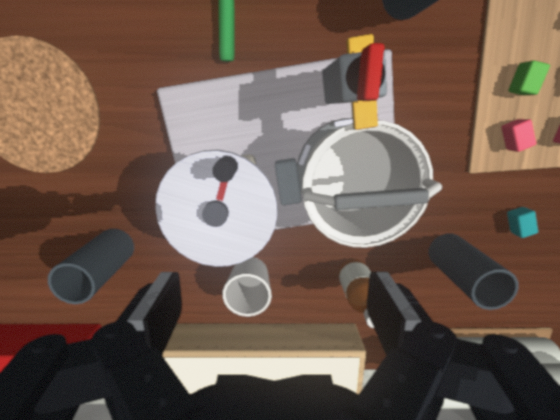

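The wrist picture confirms four pink blocks on the board at (306,92), (318,163), (316,219) and (253,224). Green is at (249,165), and the turquoise blocks are off the board. The stirrer view shows the crank at (225,168), the hub at (216,212), the knob bar at (371,72) and the handle bar at (380,199). I'll fit these points now and pick the grasps.

```bash
python3 - <<'E'
from h import *
W=np.load('pics/w_st.npz'); cs={'wrist':(W['p'],W['P'])}
for n in ['scene','side']: cs[n]=cloud(n)
def circ(Q):
    A=np.c_[2*Q[:,:2],np.ones(len(Q))]; s=np.linalg.lstsq(A,(Q[:,:2]**2).sum(1),rcond=None)[0]
    return s[:2].round(4),np.sqrt(s[2]+s[:2]@s[:2]).round(4)
for n,(p,P) in cs.items():
    Q=P.reshape(-1,3); C=hsv(p).reshape(-1,3); ok=np.isfinite(Q).all(1); Q,C=Q[ok],C[ok]
    near=lambda c,r:np.hypot(*(Q[:,:2]-c).T)<r
    b=Q[near([.605,.085],.055)&(Q[:,2]>.170)]; print(n,'bar',len(b),obb(b)); 
    r=Q[(abs(Q[:,2]-.127)<.004)&near([.605,.085],.085)&~near([.605,.085],.062)&(Q[:,0]>.56)]
    print('rim',len(r),circ(r), r[:,0].max(),r[:,1].min(),r[:,1].max())
    k=Q[near([.582,-.066],.025)&(Q[:,2]>.163)]; print('crank top',len(k),k.mean(0).round(4),((k.min(0)+k.max(0))/2).round(4))
    w=Q[near([.635,-.085],.08)&(abs(Q[:,2]-.131)<.004)]; rr=cv2.minEnclosingCircle((w[:,:2]*1000).astype(np.float32)); print('wheel',len(w),rr)
    k=Q[near([.495,.065],.035)&(Q[:,2]>.166)&((C[:,0]<8)|(C[:,0]>170))&(C[:,1]>120)]; print('knob',len(k),obb(k))
    m=Q[near([.527,-.352],.1)&(abs(Q[:,2]-.006)<.012)&near([.527,-.352],.1)]
    h=C[near([.527,-.352],.1)&(abs(Q[:,2]-.006)<.012)]; m=m[(h[:,2]>120)&(h[:,0]>8)]
    print('mat',len(m),cv2.minEnclosingCircle((m[:,:2]*1000).astype(np.float32)) if len(m) else 0,np.median(m,0) if len(m) else 0)
E
```

```text
wrist bar 10004 (array([0.58708179, 0.04554235]), np.float64(-1.1228961741273915), 14.006064414978027, 8.512640953063965, np.float64(0.41330186589987594))
rim 1044 (array([0.6042, 0.0828]), np.float64(0.0691)) 0.6754057676603065 0.010851543401305758 0.15360996799746401
crank top 15313 [ 0.5884 -0.0675  0.3917] [ 0.5871 -0.0658  0.2939]
wheel 9929 ((630.5386962890625, -84.17686462402344), 67.90166473388672)
knob 973 (array([0.49094333, 0.06601565]), np.float64(-0.022568159709549285), 44.7657585144043, 14.459868431091309, np.float64(0.17421271063464558))
mat 11260 ((521.6362915039062, -354.07659912109375), 92.14349365234375) [ 0.52065132 -0.33645839  0.00743913]
scene bar 134 (array([0.60911078, 0.08409277]), np.float64(-1.5065925188236977), 88.059814453125, 15.342572212219238, np.float64(0.17782794890144657))
rim 134 (array([0.6089, 0.0836]), np.float64(0.0693)) 0.6819653033774313 0.011811281013697363 0.1564867320105743
crank top 38 [ 0.5837 -0.0684  0.1679] [ 0.5821 -0.0688  0.1679]
wheel 1201 ((634.3680419921875, -82.88845825195312), 69.48114013671875)
knob 57 (array([0.49658893, 0.
[... 395 characters left out ...]
inAreaRect((T[:,:2]*1000).astype(np.float32))
               ~~~~~~~~~~~~~^^^^^^^^^^^
    return _quantile_unchecked(
        a, q, axis, out, overwrite_input, method, keepdims, weights)
    return _ureduce(a,
                    func=_quantile_ureduce_func,
    ...<5 lines>...
                    overwrite_input=overwrite_input,
                    method=method)
    r = func(a, **kwargs)
    result = _quantile(arr,
                       quantiles=q,
    ...<2 lines>...
                       out=out,
                       weights=wgt)
    slices_having_nans = np.isnan(arr[-1, ...])
                                  ~~~^^^^^^^^^
IndexError: index -1 is out of bounds for axis 0 with size 0
```

```bash
cat >> h.py <<'E'
PAIL=np.array([.606,.083]); BAR=1.635
def look_board():
    ctrl.movep([.50,.34,.24],quat(np.pi/2)); ctrl.pause(.15); p,P=cloud('wrist'); P[...,0]+=.003
    bl=[(c,a,Q) for c,a,Q in blobs(p,P,*PINK,minpix=120) if .25<Q[:,1].mean()<.55]
    return p,P,bl
def pick(P,Q):
    c,a,w,h,z=obb(Q); O=P.reshape(-1,3); O=O[np.isfinite(O).all(1)]
    O=O[(O[:,2]>.018)&(O[:,2]<.2)&(np.hypot(*(O[:,:2]-c).T)>.026)&(np.hypot(*(O[:,:2]-c).T)<.1)]
    best=None
    for ax,pen in [(a+np.pi/2,0),(a,4)]:
        d=np.array([np.cos(ax),np.sin(ax)]); e=np.array([-d[1],d[0]])
        for sh in [0,5,-5,10,-10]:
            g=c+d*sh/1000; u=abs((O[:,:2]-g)@d); v=abs((O[:,:2]-g)@e)
            s=abs(sh)+pen+10*((u<.062)&(u>.02)&(v<.016)).sum()
            if best is None or s<best[0]: best=(s,g,ax%np.pi,sh)
    s,g,yaw,sh=best; print('pick',c.round(3),round(a,2),round(w),round(h),'score',s,'yaw',round(yaw,2),'shift',sh)
    ctrl.movep([*g,.09],quat(yaw)); ctrl.movel([*g,.0095],max_speed=.1)
    ctrl.close_gripper(30); wd=get_state()['width']; ctrl.movel([*g,.20],max_speed=.25)
    print('width',wd,get_state()['width'],get_state()['contact_force'])
    return get_state()['width']>.02
def drop(dy=0):
    n=np.array([np.sin(BAR),-np.cos(BAR)]); b=np.array([np.cos(BAR),np.sin(BAR)]); g=PAIL+.032*n+dy*b
    ctrl.movep([*g,.215],quat(BAR)); ctrl.movel([*g,.131],max_speed=.12); ctrl.pause(.1); ctrl.ungrasp(); ctrl.movel([*g,.23],max_speed=.25)
E
python3 - <<'E'
from h import *
p,P,bl=look_board(); print([(tuple(c),obb(Q)[0].round(3)) for c,a,Q in bl])
bl.sort(key=lambda b:b[2][:,0].mean())
if pick(P,bl[0][2]): drop()
p,P=cloud('wrist'); cv2.imwrite('pics/d1.png',p); print(get_state()['time'])
E
```

```text
[((np.float64(304.0), np.float64(94.0)), array([0.409, 0.374])), ((np.float64(318.0), np.float64(166.0)), array([0.485, 0.39 ])), ((np.float64(314.0), np.float64(223.0)), array([0.552, 0.388])), ((np.float64(252.0), np.float64(228.0)), array([0.558, 0.315]))]
pick [0.409 0.374] -0.26 36 24 score 0 yaw 1.31 shift 0
width 0.025527658229159846 0.025527438521547274 [ 0.12653856  0.2748169  -0.25406911]
14.65
```

View pics/d1.png

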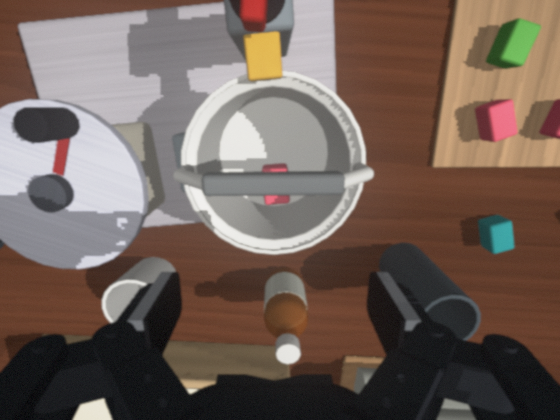

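The first pink block is in the pail, seen under the handle at (275,185). I'll do the remaining three, looking again before each.

```bash
python3 - <<'E'
from h import *
for i in range(5):
    p,P,bl=look_board(); print([obb(Q)[0].round(3).tolist() for c,a,Q in bl])
    if not bl: break
    bl.sort(key=lambda b:obb(b[2])[0][0]-(.02 if obb(b[2])[0][1]>.35 else 0))
    if not pick(P,bl[0][2]): print('missed'); ctrl.ungrasp(); continue
    drop([0,.012,-.012,.0,0][i]); print('t',get_state()['time'])
ctrl.movep([.60,.02,.33],quat(np.pi/2)); ctrl.pause(.2); p,P=cloud('wrist'); cv2.imwrite('pics/d2.png',p); np.savez('pics/d2.npz',p=p,P=P)
for c,a,Q in blobs(p,P,*PINK,minpix=60): print('pink',c,a,np.median(Q,0).round(3))
for n in ['scene','side']:
    p,P=cloud(n)
    for c,a,Q in blobs(p,P,*PINK): print(n,c,a,np.median(Q,0).round(3))
print(get_state()['time'])
E
```

```text
[[0.48, 0.418], [0.552, 0.388], [0.558, 0.315]]
pick [0.48  0.418] 0.21 37 25 score 0 yaw 1.78 shift 0
width 0.02550499911236054 0.02533092349311183 [-0.03681757  1.07259391 -1.31975444]
t 22.6167
[[0.552, 0.388], [0.558, 0.315]]
pick [0.552 0.388] -0.18 36 25 score 4 yaw 2.96 shift 0
width 0.037585838323135876 0.03734378817532796 [ 0.57594955 -0.35320083 -0.77039139]
t 30.5583
[[0.558, 0.315]]
pick [0.558 0.315] 0.43 36 25 score 0 yaw 2.0 shift 0
width 0.02556741069801496 0.025345132283868418 [ 0.34469984 -0.59420785 -1.13150687]
t 38.0917
[]
pink [294. 184.] 306 [0.611 0.049 0.075]
pink [322. 186.] 105 [0.619 0.086 0.062]
pink [338. 214.] 496 [0.641 0.099 0.112]
scene [406. 109.] 70 [0.435 0.791 0.204]
scene [388. 124.] 80 [0.423 0.703 0.164]
scene [422. 125.] 48 [0.513 0.79  0.164]
scene [313. 219.] 73 [0.642 0.094 0.112]
side [233. 222.] 65 [0.637 0.104 0.111]
side [247. 226.] 32 [0.617 0.048 0.072]
side [246. 408.] 907 [0.424 0.694 0.161]
41.1
```

View pics/d2.png

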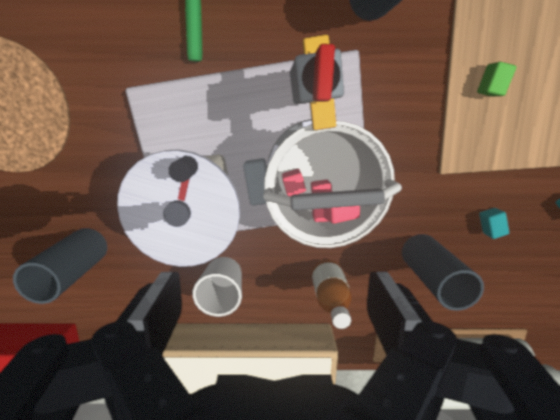

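All four pink blocks are in the pail, at (293,183), (321,188) and (343,213) with the fourth underneath. Their tops, at 0.112 m, are below the rim. Only the green block is left on the board. Next is the crank.

```bash
python3 - <<'E'
from h import *
hub=np.array([.633,-.084]); cr=np.array([.5805,-.0675]); z=.138; yaw=1.0
ctrl.movep([*cr,.25],quat(yaw)); ctrl.movel([*cr,z],max_speed=.1); f0=np.array(get_state()['contact_force'])
ctrl.close_gripper(35); s=get_state(); print('width',s['width'],'f',np.round(s['contact_force']-f0,1),s['tcp_pos'])
d=cr-hub; th0=np.arctan2(d[1],d[0]); off=0; th=0; R=.055
while th<7.35:
    th+=.12; a=th0-th; u=np.array([np.cos(a),np.sin(a)]); t=np.array([np.sin(a),-np.cos(a)])
    ctrl.movel([*(hub+(R+off)*u),z],max_speed=.06)
    F=np.array(get_state()['contact_force'])-f0; Fr=F[:2]@u; Ft=F[:2]@t
    off=np.clip(off+.00004*Fr,-.004,.004)
    if int(th/.12)%6==0 or Ft<-8 or np.linalg.norm(F)>15: print(round(th,2),'Fr',round(Fr,1),'Ft',round(Ft,1),'Fz',round(F[2],1),'off',round(off*1000,2))
    if np.linalg.norm(F)>30 or (th>6.3 and Ft<-14): break
s=get_state(); print('end',th,s['time'],s['tcp_pos'],s['width'])
E
```

```text
width 0.02110078284285417 f [-2.1 -1.3  3.2] [ 0.58037821 -0.06774826  0.13819755]
0.72 Fr -3.2 Ft 1.2 Fz 6.2 off -0.55
1.44 Fr -1.1 Ft 2.4 Fz 7.1 off -1.09
2.16 Fr -0.0 Ft 1.0 Fz 6.3 off -1.29
2.88 Fr 1.7 Ft -0.5 Fz 6.4 off -0.99
3.6 Fr 2.4 Ft -0.7 Fz 6.8 off -0.5
4.32 Fr 1.4 Ft -1.6 Fz 8.5 off -0.1
5.04 Fr 0.5 Ft -0.1 Fz 9.0 off 0.21
5.76 Fr -0.6 Ft 0.8 Fz 7.9 off 0.18
6.48 Fr -1.2 Ft 1.7 Fz 7.5 off -0.05
6.72 Fr 0.9 Ft -14.4 Fz 19.0 off -0.08
end 6.720000000000005 57.9833 [ 0.58927609 -0.05147733  0.13801487] 0.020573704879643277
```

```bash
python3 - <<'E'
from h import *
hub=np.array([.633,-.084]); cr=np.array([.5805,-.0675]); d=cr-hub; a=np.arctan2(d[1],d[0])-6.74
p=hub+.055*np.array([np.cos(a),np.sin(a)]); ctrl.movel([*p,.138],max_speed=.03); ctrl.pause(.2)
s=get_state(); print(s['contact_force'],s['tcp_pos'],p)
ctrl.ungrasp(); ctrl.movel([*p,.26],max_speed=.2)
ctrl.movep([.60,-.02,.33],quat(np.pi/2)); ctrl.pause(.2); p,P=cloud('wrist'); cv2.imwrite('pics/w2.png',p)
for t in ['crank_center','knob']:
    for r in models.masks_of('wrist',t)[:3]:
        Q=P[r['mask']]; Q=Q[np.isfinite(Q).all(1)]; T=Q[Q[:,2]>.165]
        if len(T)>20: print(t,round(r['p'],2),len(T),(T.min(0)/2+T.max(0)/2).round(4),obb(T))
print(get_state()['time'])
E
```

```text
[-12.9956144  -11.21743385  21.31266801] [ 0.58927794 -0.05144149  0.13798593] [ 0.59318428 -0.04605651]
crank_center 0.55 391 [ 0.5873 -0.0504  0.1683] (array([ 0.58697113, -0.050016  ]), np.float64(1.0786672602707101), 21.044841766357422, 20.622547149658203, np.float64(0.16931512541057014))
knob 0.79 1018 [0.4912 0.066  0.1709] (array([0.49088177, 0.06625394]), np.float64(-0.030610240411315992), 45.41448211669922, 14.590498924255371, np.float64(0.17423794054978037))
60.7333
```

View pics/w2.png

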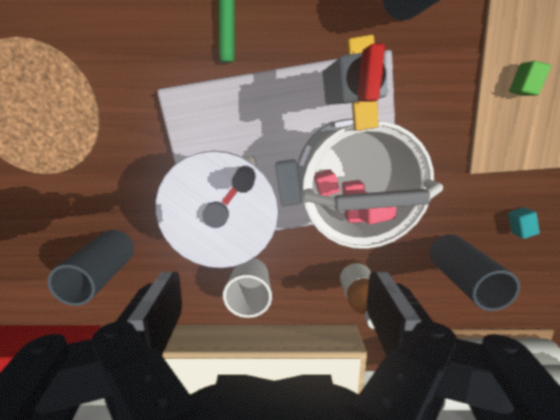

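The crank stopped hard at 6.62 rad of turn (17 N, no further movement), and it now shows at (243,180). Next is the knob, so I'll check the wrist range for the turn.

```bash
python3 - <<'E'
from h import *
k=[.494,.067,.147]
for y in [4.0,3.5,3,2.5,2,1.54,1,.5,0,-.5,-1,-1.36,-1.6,-2]:
    q=ctrl.ik(k,quat(y)); print(y,None if q is None else np.round(q,2))
E
```

```text
4.0 [-0.88  0.67  1.15  1.96 -0.73  1.01 -1.66]
3.5 [ 0.57  0.66 -1.23  1.94  0.72  1.07  2.53]
3 [ 0.57  0.66 -1.23  1.94  0.72  1.07  2.03]
2.5 [ 0.61  0.73 -1.34  1.94  0.79  1.15  1.45]
2 [ 0.58  0.67 -1.25  1.94  0.73  1.09  1.01]
1.54 [ 0.54  0.63 -1.16  1.94  0.67  1.03  0.62]
1 [ 0.49  0.58 -1.04  1.94  0.6   0.98  0.16]
0.5 [ 0.42  0.52 -0.9   1.94  0.52  0.92 -0.24]
0 [ 0.34  0.49 -0.77  1.94  0.44  0.88 -0.66]
-0.5 [ 0.26  0.46 -0.65  1.94  0.36  0.85 -1.07]
-1 [ 0.18  0.44 -0.52  1.94  0.29  0.83 -1.5 ]
-1.36 [ 0.13  0.43 -0.44  1.95  0.24  0.82 -1.81]
-1.6 [-0.79  0.57  0.95  1.96 -0.59  0.92 -1.14]
-2 [-0.88  0.67  1.15  1.96 -0.73  1.01 -1.38]
```

```bash
python3 - <<'E'
from h import *
k=np.array([.494,.067]); z=.147; y0=1.54
ctrl.movep([*k,.25],quat(y0)); ctrl.movel([*k,z],max_speed=.1); f0=np.array(get_state()['contact_force'])
print('down',np.round(f0,1)); ctrl.close_gripper(35); s=get_state(); print('width',s['width'],np.round(s['contact_force']-f0,1),s['tcp_pos'])
n=24; ok=True
for i in range(1,n+1):
    ctrl.movep([*k,z],quat(y0-2.88*i/n)); s=get_state(); F=np.array(s['contact_force'])-f0
    if i%4==0 or np.linalg.norm(F)>15: print(i,np.round(F,1),np.round(s['wrist_torque'],2),s['width'],round(s['time'],1))
    if np.linalg.norm(F)>30: ok=False; break
if ok: ctrl.ungrasp(); ctrl.movel([*k,.26],max_speed=.2)
p,P=cloud('wrist'); cv2.imwrite('pics/k1.png',p); print(get_state()['time'],get_state()['tcp_pos'])
for c,a,Q in blobs(p,P,(20,120,120),(35,255,255),minpix=60): print('yellow',c,a,np.median(Q,0).round(3),Q.min(0).round(3),Q.max(0).round(3))
E
```

```text
down [ 0.9 -0.4  0.2]
width 0.013371771390998972 [-2.9 -7.   9.1] [0.49414301 0.06529154 0.14748582]
4 [-3.  -6.9  9.5] [-1.61  0.46 -0.07] 0.013512086330325036 64.2
7 [-4.4 -9.1 11.3] [-1.81  0.71 -0.09] 0.013406666500178011 65.0
8 [-4.8 -8.9 11.9] [-1.94  0.73 -0.03] 0.01375241669395814 65.2
9 [-5.9 -8.3 11.2] [-1.97  0.86 -0.06] 0.01330645424335383 65.5
10 [-6.6 -9.9 12.7] [-2.    0.92 -0.02] 0.013410042046704046 65.8
11 [-5.8 -8.8 12.6] [-2.02  1.02  0.  ] 0.013285704528275448 66.0
12 [-7.6 -9.1 13.5] [-2.04  1.22 -0.03] 0.01304365811043822 66.2
13 [-7.5 -9.1 13.9] [-2.05  1.28  0.02] 0.013130752230156043 66.5
14 [-7.8 -9.8 14.8] [-2.02  1.37 -0.03] 0.013601500276123215 66.8
15 [-9.5 -9.9 14.5] [-2.02  1.55 -0.01] 0.01345842952198043 67.0
16 [-8.5 -9.6 14.7] [-1.98  1.6  -0.04] 0.013282838927598187 67.2
17 [-10.   -9.5  15.3] [-1.97  1.74 -0.06] 0.01376908296164285 67.5
18 [-10.9  -8.6  15.8] [-1.89  1.82 -0.1 ] 0.013370947971465711 67.8
19 [-10.9  -8.3  15.4] [-1.83  1.94 -0.07] 0.013114404302119853 68.0
20 [-11.3  -7.5  16. ] [-1.8   2.03 -0.03] 0.012869186635877489 68.2
21 [-11.2  -8.   16.3] [-1.69  2.06 -0.04] 0.013658698225457512 68.5
22 [-11.3  -6.9  15.7] [-1.58  2.16 -0.07] 0.013307531395735159 68.8
23 [-12.5  -6.5  15.4] [-1.49  2.18 -0.09] 0.013304807873348392 69.0
24 [-12.5  -5.8  15.2] [-1.38  2.21 -0.09] 0.013123200189997672 69.2
70.7083 [0.49323093 0.06674537 0.2586626 ]
yellow [277. 177.] 217 [0.516 0.071 0.138] [0.511 0.059 0.135] [0.52  0.082 0.14 ]
yellow [269. 252.] 561 [0.447 0.063 0.138] [0.435 0.047 0.137] [0.468 0.075 0.14 ]
```

View pics/k1.png

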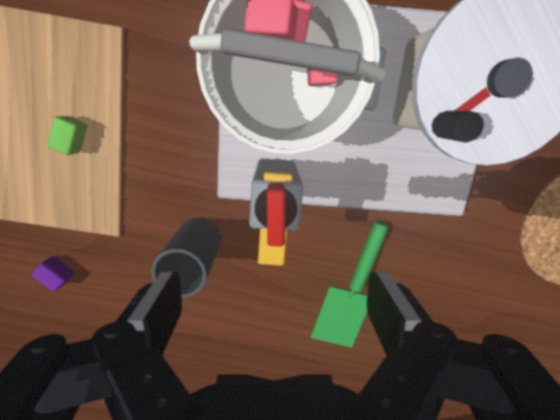

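The clamp is loose: the jaw has drawn back 21 mm and its tip is at (277,177), clear of the rim. Next is the pail.

```bash
python3 - <<'E'
from h import *
d=np.load('pics/d2.npz')
Q=d['P'].reshape(-1,3); Q=Q[np.isfinite(Q).all(1)]; Q=Q[(Q[:,2]>.168)&(Q[:,2]<.19)&(np.hypot(*(Q[:,:2]-PAIL).T)<.06)]; c,a,w,h,z=obb(Q); print('bar wrist',c,a,w,h,z)
p,P=cloud('scene'); Q=P.reshape(-1,3); Q=Q[np.isfinite(Q).all(1)]; Q=Q[(Q[:,2]>.168)&(Q[:,2]<.19)&(np.hypot(*(Q[:,:2]-PAIL).T)<.06)]; print('scene',obb(Q))
s=get_state(); cur=s['qpos']; g=np.array([.5*(c[0]+.003)+.5*PAIL[0],.5*c[1]+.5*PAIL[1]])
for y in [a%np.pi-np.pi/2,a%np.pi+np.pi/2]:
    for t in [[*g,.151],[*g,.33],[.526,-.353,.33],[.526,-.353,.127]]: print(round(y,3),np.round(t,3),np.round(ctrl.ik(t,quat(y)),2))
E
```

```text
bar wrist [0.60430261 0.08221008] -1.4941553027004861 93.26097106933594 14.627205848693848 0.17823047017976312
scene (array([0.60976758, 0.08274425]), np.float64(-1.5273498455052907), 89.72982788085938, 17.036102294921875, np.float64(0.1775354826316539))
0.077 [0.607 0.083 0.151] [ 0.21  0.62 -0.64  1.64  0.42  1.02 -0.49]
0.077 [0.607 0.083 0.33 ] [ 0.22  0.48 -0.68  1.35  0.3   1.41 -0.37]
0.077 [ 0.526 -0.353  0.33 ] [ 0.84  0.49 -0.51  1.29  0.23  1.41  0.43]
0.077 [ 0.526 -0.353  0.127] [ 0.87  0.65 -0.53  1.61  0.38  0.98  0.29]
3.218 [0.607 0.083 0.151] [-0.61  0.66  0.75  1.66 -0.51  1.03 -2.76]
3.218 [0.607 0.083 0.33 ] [-0.69  0.57  0.95  1.37 -0.46  1.44 -2.82]
3.218 [ 0.526 -0.353  0.33 ] [ 0.5   0.46  0.1   1.3  -0.04  1.38 -2.47]
3.218 [ 0.526 -0.353  0.127] [ 0.49  0.61  0.1   1.62 -0.08  0.92 -2.44]
```

```bash
python3 - <<'E'
from h import *
g=[.607,.083]; yaw=.07; m=[.526,-.353]
ctrl.movep([*g,.27],quat(yaw)); ctrl.movel([*g,.151],max_speed=.1); f0=np.array(get_state()['contact_force'])
ctrl.close_gripper(80); ctrl.pause(.2); s=get_state(); print('width',s['width'],np.round(s['contact_force']-f0,1),s['tcp_pos'])
ctrl.movel([*g,.17],max_speed=.04); ctrl.pause(.2); s=get_state(); print(np.round(s['contact_force']-f0,1),s['width'])
ctrl.movel([*g,.345],max_speed=.1); s=get_state(); print(np.round(s['contact_force']-f0,1),np.round(s['wrist_torque'],2),s['width'],s['tcp_pos'])
ctrl.movel([*m,.345],max_speed=.12); ctrl.pause(.3)
s=get_state(); print(np.round(s['contact_force']-f0,1),s['width'],s['time'],s['tcp_pos'])
p,P=cloud('side'); cv2.imwrite('pics/l1.png',p)
p,P=cloud('scene'); cv2.imwrite('pics/l2.png',p)
Q=P.reshape(-1,3); Q=Q[np.isfinite(Q).all(1)&(np.hypot(*(np.nan_to_num(Q)[:,:2]-m).T)<.085)&(Q[:,2]>.1)&(Q[:,2]<.3)]; print('pail lowest',np.percentile(Q[:,2],[0,1,3]),Q.min(0),Q.max(0))
E
```

```text
width 0.012728200618713183 [-4.6 -1.3  4.4] [0.60668721 0.08308969 0.1511361 ]
[-0.5  0.1 -4.5] 0.012327191688770497
[ 0.3 -0.3 -4.9] [-0.04  0.02  0.02] 0.01241318664224836 [0.60683905 0.08289124 0.34440311]
[-0.1 -0.1 -6. ] 0.012665495422874587 80.975 [ 0.52598758 -0.35295635  0.34500618]
pail lowest [0.22337804 0.2264426  0.2287009 ] [ 0.46282409 -0.41498452  0.22337804] [ 0.59371587 -0.28820708  0.29999115]
```

View pics/l2.png

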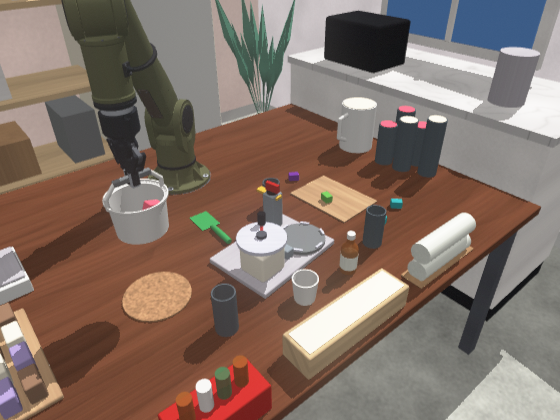

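The pail hangs upright above the mat at (140,210) with the blocks in it. I'll lower it until it touches.

```bash
python3 - <<'E'
from h import *
m=[.526,-.353]
ctrl.movel([*m,.14],max_speed=.12); ctrl.pause(.2); f0=np.array(get_state()['contact_force']); z=.14
while z>.122:
    z-=.0015; ctrl.movel([*m,z],max_speed=.02); F=get_state()['contact_force'][2]-f0[2]
    if F>3.5: break
print('z',z,F); ctrl.ungrasp(); ctrl.pause(.2); ctrl.movel([*m,.30],max_speed=.12)
s=get_state(); print(s['contact_force'],s['time'])
ctrl.movel([.45,-.30,.36]); ctrl.pause(.3)
p,P=cloud('scene'); cv2.imwrite('pics/f1.png',p)
Q=P.reshape(-1,3); Q=Q[np.isfinite(Q).all(1)]; Q=Q[(np.hypot(*(Q[:,:2]-m).T)<.1)]
r=Q[abs(Q[:,2]-.102)<.004]; print('rim',cv2.minEnclosingCircle((r[:,:2]*1000).astype(np.float32)),'handle top',Q[Q[:,2]<.2][:,2].max())
for c,a,q in blobs(p,P,*PINK): print(c,a,np.median(q,0).round(3))
E
```

```text
z 0.1265 6.515731690908712
[-0.5972177   0.07978242 -0.8429765 ] 87.8833
rim ((526.5392456054688, -352.0415344238281), 75.10427856445312) handle top 0.1564182670262831
[407. 109.] 72 [0.434 0.791 0.204]
[388. 124.] 80 [0.422 0.704 0.164]
[422. 125.] 49 [0.512 0.789 0.164]
[164. 277.] 106 [ 0.56  -0.337  0.087]
```

View pics/f1.png

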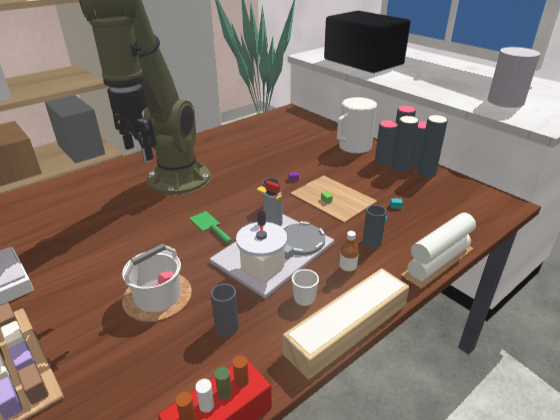

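The pail stands upright and centred on the mat at (157,283) with the blocks inside. The bystanders are where they were and the gripper is free.

```bash
python3 -c "
from h import *
print(ticket.close_job())"
```

```text
the job is handed in; nothing more can be done
None
```

The job is handed in: four pink blocks went into the pail and the green one stayed on the board, the wheel was wound to its stop, the clamp was loosened, and the pail stands upright on the cork mat.

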